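Latch the shuttle of the marking fixture

ROBOT

A 7-joint arm with a two-finger parallel gripper is mounted at the origin on a cart in front of the work surface, level with it; the furniture and walls round the work are solid. World frame = base frame: x ahead of the robot, y to its left, z up, the work surface at z = 0. Lengths are in m, angles in rad, forces in N, time in s.
With the tool pointing down it reaches from about 0.425 to 0.925 m from the base axis. Payload 6.8 kg.
Tool frame: the origin (TCP) lies at the very end of the fingers, on their centre line; the grasp point (between the pads) lies 19 mm behind it; z points along the fingers, y is the line along which they close (so a half turn about z gives the same grasp; the last joint's range is limited). The gripper opens to 85 mm and grips with 20 to 120 N. Pads are 22 mm wide; open, the fingers measure 114 mm over their backs; the gripper's body (76 mm by 85 mm) begins 54 mm behind the grasp point. The pads swing forward as they close: fully open they stand 13 mm farther back than shut.
Start: joints at [1.099, 0.477, 0.022, 1.555, -0.011, 1.109, -0.083], TCP at [0.24, -0.631, 0.231] pointing down, gripper open.
Joint ranges: [-2.96, 2.96], [-0.34, 2.1], [-1.41, 1.46], [0.24, 2.44], [-1.37, 4.51], [0.17, 1.92], [-2.96, 2.96]. Speed limits (rad/s): [2.39, 2.39, 3.14, 3.14, 3.14, 3.14, 3.14].

INTERFACE

Orientations are given as a unit quaternion [w, x, y, z].
In Python, from station import bot gives the robot as it stands. The module is installed in compiled form; this text tells all that it offers.
- The arm moves only by the shell command python3 -m jog 'ROWS' [OPENING] [FORCE]. ROWS is JSON, a list of rows, each a list of 4 numbers: the shift along the tool's x, y, z in cm, then the turn about the tool's z in rad. In form: [[x, y, z, spin], ...]. A call has 1 to 20 rows; each row is the pose to reach, as a shift and turn from the pose commanded when the call began, along the tool's axes at that moment; what a row does not reach only later rows make up. A row lasts 1/12 s, in which the tool goes at most 41.7 mm and 7.16 degrees, less where a joint would pass 70% of its speed; a pose out of reach is approached as far as the arm can. A call with a gripper value outside its range is refused whole. OPENING is the closure, from -1 (fully open) to 1 (shut), set as the call begins (- or left out, the last holds). The fingers move at their own pace and stop on an object; FORCE is the grip in N (left out, the last holds). Time passes only in rows, so rows that repeat a pose let the fingers close. It gives the time, the measured TCP pose, the force, the opening and the grip force at its end, in the units of the state.
- bot.get_obs(): the state, without advancing time (a new reading comes with each control period).
- bot.read_camera(name): name is "scene" or "top" or "wrist"; returns a dict with "pixels" (384x512x3 uint8, red, green, blue), "depth" (384x512 float32, m along the optical axis (not along the pixel's ray), 0 where there is no reading), "fovy" (degrees; the focal length in pixels is half the picture's height over the tangent of half this angle, whatever the lens; pixels are square), "cx", "cy" (the principal point, pixels), "distortion" ([k1, k2, p1, p2, k3] as OpenCV has them; the pictures are not rectified), "pose" (4x4, takes a point from camera to world coordinates). Camera axes: x right, y down, z forward; pixel columns grow to the right and rows downward; lengths in m; the calibration is good to about 2 mm. A picture is of the moment at which its call begins.
- bot.hand_in(): hands the job in; it is judged then, once.
The state is a dict: "t": time; "q": joint angles; "joint_vel": joint speeds; "joint_torque": joint torques, N m; "eef_pos": TCP position; "tool_rot": TCP orientation; "contact_force": force on the tool from outside, world axes, zero at the start; "torque": the same for the moment, N m; "gripper_width": opening from 0.0 (shut) to 1.0 (fully open); "grasp_force": force on a finger pad.
Only numpy, scipy, OpenCV 4.12 (cv2) and the standard library are available. Lean on these libraries where they do the work, as an engineer would, in place of code of your own. Each camera call takes 0.05 s, during which the arm holds its last target. There are 200 camera calls.

TASK

Bring the sliding shuttle of the fixture into its working position and lock it there: lift the latch bar over the front lip of the keeper, run the shuttle in against its spring, and let the bar drop fully down into the keeper's notch, then let go. Do not force anything against the keeper, and leave the loose things around the fixture where they are.

Things in the scene. Friction and masses are not known exactly. Their poses are not given: they have to be found in the camera images.
- fixture: grey base plate 295 x 245 x 12 mm screwed to the bench, with two rails and a spring buffer at its far end. Origin on the bench under the plate; x = the direction in which the shuttle runs in (away from the robot), y to the left of it, z up.
- shuttle (a joint): travel of the aluminium shuttle along fixture x, in m: 0 = fully out (near the robot), 0.097 = end stop. About 1.5 N of friction; from 0.065 on it presses on a spring buffer (0.25 N per mm) that pushes it back out. It carries the latch bar and a bolted-on vee block (top 80 mm above the bench, middle 78 mm beyond the bar).
- latch_bar (a joint): angle of the latch bar in rad: 0 = level, lying on its rest; grows as the free (right-hand, fixture -y) end is lifted, up to 0.7. Nothing but its weight (about 0.3 kg) brings it down. It turns about a pin parallel to fixture x. A flat steel strip 10 mm thick (along x), 24 mm high.
- bar_grip (a point): middle of the latch bar's black plastic grip: 14 mm thick (along fixture x), 44 mm long (along the bar), 28 mm high; pinch it from above across its thickness. 85 mm above the bench when the bar is level, with 35 mm of air between it and the deck. The bar's tip lies 105 mm beyond it, along fixture -y.
- bar_pivot (a point): pin of the latch bar, in a dark clevis on the shuttle, 100 mm to the left (fixture +y) of the grip's middle and level with it when the bar is down. At shuttle travel q it lies at x = q - 0.100, y = 0.085, z = 0.085 in the fixture's frame.
- keeper: keeper at the right of the base plate: a dark pedestal 88 x 30 x 38 mm (origin: middle of its underside, axes as the fixture's), on it a steel plate with, along fixture x, a front lip 12 mm thick (top 95 mm above the bench), a notch 13 mm wide for the 10 mm bar, and a taller back cheek 10 mm thick (top 121 mm). All faces upright. Never load it with more than 30 N.
- notch_nominal (a point): nominal middle of the notch, 73 mm above the bench (underside of the level bar; 2 mm over the notch's floor); there the shuttle travel is 0.085. The plate is clamped in slots and the true notch lies up to 9 mm nearer or farther along fixture x, not shown by any pose. Bar angles 0.13 to 0.24 clear the lip yet meet the back cheek, so the cheek can be felt.
- oil_bottle: small white oil bottle with a nozzle, diameter 40, height 105 mm, standing loose to the left of the fixture; origin at the centre of its underside. Not to be disturbed.
- grease_tin: flat grease tin, diameter 67, height 32 mm, loose to the right of the fixture; origin at the centre of its underside. Not to be disturbed.
- collet: spring collet, a steel sleeve 33 mm across and 47 mm tall, standing loose to the left of the fixture; origin at the centre of its underside. Not to be disturbed.

How it is judged:
By the outcome, as a careful person would: the job done as asked, in the order asked, and still so for the second after the job is handed in, with the robot touching nothing.
It also fails if it takes over 58 s, if anything falls off the work surface, if the arm or the gripper's body presses on something with over 40 N, if the wrist force passes 120 N, or if a joint passes its speed limit or range.

## Working session

There is one attempt and no reset: what is moved stays moved. The work goes in short steps, Python scripts to look and compute and a shell command to move; the robot and the scene stay as the last step left them, time stands still between calls to the robot, and variables do not carry over. Pictures are saved under pics/ and viewed, at most 10 in all, crops included, and the job is handed in when it is done.

```bash
mkdir -p pics; cat > h.py <<'E'
import numpy as np, cv2
from station import bot
def cam(n):
    c=bot.read_camera(n); H=c["pixels"].shape[0]
    f=H/2/np.tan(np.radians(c["fovy"])/2)
    c["K"]=np.array([[f,0,c["cx"]],[0,f,c["cy"]],[0,0,1]]); c["D"]=np.array(c["distortion"]); return c
def ray(c,u,v):
    p=cv2.undistortPoints(np.array([[[u,v]]],float),c["K"],c["D"])[0,0]
    return c["pose"][:3,3], c["pose"][:3,:3]@np.array([p[0],p[1],1.])
def onz(c,u,v,z):
    o,d=ray(c,u,v); return o+d*(z-o[2])/d[2]
def cloud(c):
    H,W=c["depth"].shape; uv=np.stack(np.meshgrid(np.arange(W),np.arange(H)),-1).reshape(-1,1,2).astype(float)
    p=cv2.undistortPoints(uv,c["K"],c["D"])[:,0]; d=c["depth"].reshape(-1,1)
    P=np.c_[p,np.ones(len(p))]*d
    return (P@c["pose"][:3,:3].T+c["pose"][:3,3]).reshape(H,W,3)
E
python3 - <<'E'
from h import *
import json
o=bot.get_obs(); print({k:np.round(v,3).tolist() for k,v in o.items()})
a=[]
for n in("scene","top"):
    c=cam(n); print(n,c["fovy"],np.round(c["pose"],3).tolist(),c["D"]); a.append(c["pixels"][...,::-1])
    cv2.imwrite(f"pics/{n}0.png",cv2.resize(a[-1],(800,600),interpolation=cv2.INTER_CUBIC))
    np.save(n+"_cl.npy",cloud(c))
E
```

```text
{'t': 0.0, 'q': [1.099, 0.478, 0.022, 1.556, -0.012, 1.109, -0.083], 'joint_vel': [0.0, 0.001, -0.0, -0.0, -0.001, -0.002, -0.001], 'joint_torque': [0.0, -59.645, 1.608, -28.12, 0.012, 0.009, 0.0], 'eef_pos': [0.24, -0.63, 0.23], 'tool_rot': [-0.001, 0.983, 0.181, -0.0], 'contact_force': [0.13, 0.317, -0.437], 'torque': [0.01, -0.01, -0.039], 'grasp_force': 0.0, 'gripper_width': 1.001}
scene 52.60036741611035 [[-0.795, -0.395, 0.46, 0.15], [-0.606, 0.508, -0.612, 0.797], [0.008, -0.766, -0.643, 0.637], [0.0, 0.0, 0.0, 1.0]] [-0.1197993  0.         0.         0.         0.       ]
top 54.233732425592926 [[0.008, -0.991, 0.134, 0.425], [-1.0, -0.005, 0.02, 0.274], [-0.019, -0.134, -0.991, 0.914], [0.0, 0.0, 0.0, 1.0]] [-0.08050033  0.          0.          0.          0.        ]
```

View pics/scene0.png

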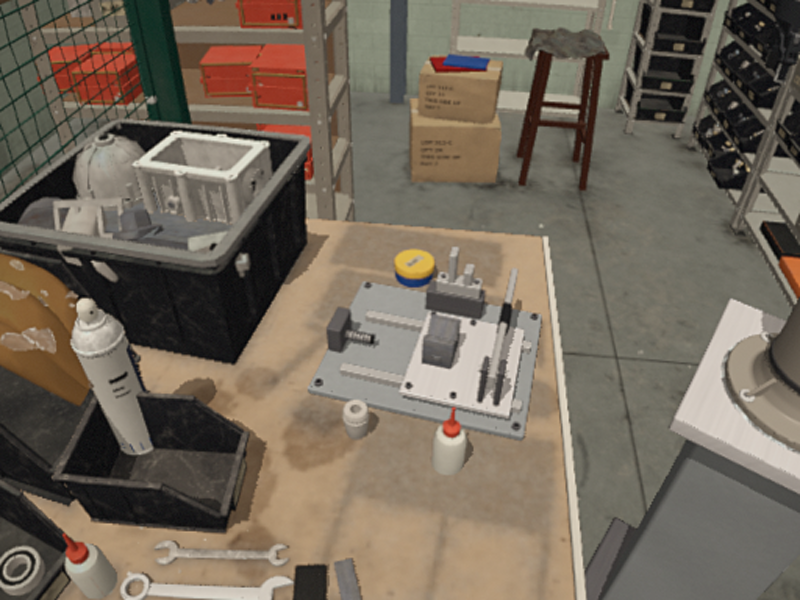

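View pics/top0.png

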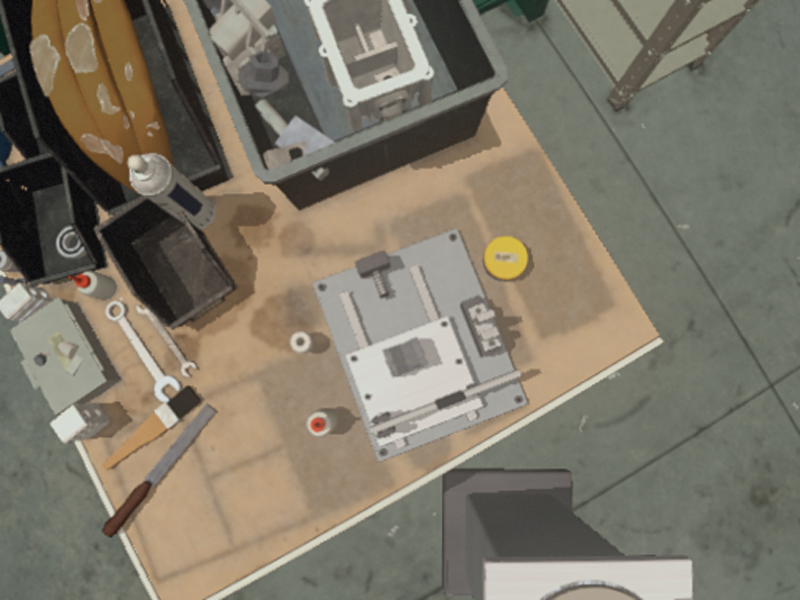

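The scene view shows the fixture on the bench: bar at about (505,335), keeper at (455,290). In the top view (800x600) the plate screws are at about (457,237), (321,287), (382,453) and (519,399). The black grip is at (452,398), the keeper plate near (485,325), the tin at (506,257), the bottle at (320,424) and the collet at (301,342).

```bash
python3 - <<'E'
from h import *
c=cam("top"); img=c["pixels"]; g=cv2.cvtColor(img,cv2.COLOR_RGB2GRAY); cl=cloud(c)
s=512/800
def dark(u,v,r,off,t):
    u,v=u*s,v*s; u0,v0=int(u)-r,int(v)-r
    w=g[v0:v0+2*r+1,u0:u0+2*r+1].astype(float); m=(w<t).astype(np.uint8)
    n,l,st,ce=cv2.connectedComponentsWithStats(m)
    i=1+np.argmax(st[1:,4]); return ce[i][0]+u0,ce[i][1]+v0,st[i,4]
P=[]
for u,v in[(457,237),(321,287),(382,453),(519,399)]:
    a=dark(u,v,5,0,90); p=onz(c,a[0],a[1],0.012); P.append(p); print("screw",np.round(a,1),p.round(4),"depth z",cl[int(a[1]),int(a[0])].round(4))
P=np.array(P); print("sides",[np.linalg.norm(P[i]-P[(i+1)%4]).round(4) for i in range(4)])
O=P.mean(0); ex=(P[0]+P[1]-P[2]-P[3]); ex/=np.linalg.norm(ex); ey=(P[1]+P[2]-P[0]-P[3]); ey/=np.linalg.norm(ey)
yaw=np.arctan2(ex[1],ex[0]); print("O",O.round(4),"yaw",yaw,np.arctan2(-ey[0],ey[1]))
R=np.array([[np.cos(yaw),-np.sin(yaw)],[np.sin(yaw),np.cos(yaw)]])
f=lambda p:(R.T@(p[:2]-O[:2])).round(4)
gr=dark(452,398,16,0,62); p=onz(c,gr[0],gr[1],0.099); print("grip",gr,p,"fix",f(p),"depth",cl[int(gr[1]),int(gr[0])].round(4))
print("expected grip world (q=0)",O[:2]+R@[-.1,-.015])
for n,u,v,z in[("bar tip",535,373,.097),("keeper a",476,308,.121),("kb",486,330,.095),("kc",494,347,.095),("tin",506,257,.032),("bottle",320,424,.105),("vee",405,350,.08)]:
    p=onz(c,u*s,v*s,z); q=cl[int(v*s),int(u*s)]; print(n,p.round(3),f(p),"depth",q.round(3),f(q))
# fixture-frame stats of tall points around the keeper
F=np.einsum('ji,hwj->hwi',R,cl[...,:2]-O[:2]); 
m=(abs(F[...,0])<.12)&(F[...,1]<-.05)&(F[...,1]>-.16)&(cl[...,2]>.05)&(cl[...,2]<.15)&(F[...,0]>-.07)
for y in np.arange(-.16,-.05,.01):
    k=m&(abs(F[...,1]-y)<.005)
    if k.sum(): print(round(y,3),[(round(a*1000),round(b*1000)) for a,b in sorted(zip(F[...,0][k],cl[...,2][k]))][::2])
crop=img[150:290,190:370]; cv2.imwrite("pics/crop1.png",cv2.resize(crop,(770,600),interpolation=cv2.INTER_CUBIC)[...,::-1])
E
```

```text
screw [289.5 151.5   4. ] [0.6457 0.2073 0.012 ] depth z [0.645  0.2091 0.02  ]
screw [205.3 183.3   3. ] [0.5654 0.413  0.012 ] depth z [0.5649 0.4126 0.0203]
screw [244.5 289.5   4. ] [0.3126 0.3145 0.012 ] depth z [0.3144 0.3155 0.0172]
screw [331.5 255.5   4. ] [0.3933 0.1085 0.012 ] depth z [0.3947 0.111  0.019 ]
sides [np.float64(0.2208), np.float64(0.2713), np.float64(0.2213), np.float64(0.271)]
O [0.4792 0.2608 0.012 ] yaw 0.3723543657711423 0.37269297935987744Traceback (most recent call last):
  File "<stdin>", line 17, in <module>
  File "<stdin>", line 8, in dark
    return _wrapfunc(a, 'argmax', axis=axis, out=out, **kwds)
    return bound(*args, **kwds)
ValueError: attempt to get argmax of an empty sequence
```

```bash
cat > m.py <<'E'
from h import *
O=np.array([.4792,.2608]); yaw=.3725
R=np.array([[np.cos(yaw),-np.sin(yaw)],[np.sin(yaw),np.cos(yaw)]])
f=lambda p:(R.T@(np.asarray(p)[:2]-O)).round(4)
w=lambda x,y:(O+R@[x,y]).round(4)
E
python3 - <<'E'
from m import *
c=cam("top"); img=c["pixels"]; g=cv2.cvtColor(img,cv2.COLOR_RGB2GRAY); cl=cloud(c); s=512/800
for z in (.012,.099): print("plane check",z)
win=g[245:266,272:308]; print("min",win.min())
m=(win<win.min()+28).astype(np.uint8); n,l,st,ce=cv2.connectedComponentsWithStats(m); i=1+np.argmax(st[1:,4]); gu,gv=ce[i]+[272,245]
p=onz(c,gu,gv,.099); print("grip",gu,gv,st[i],p.round(4),"fix",f(p),"depth",cl[int(gv),int(gu)].round(4),"expected",w(-.1,-.015))
for n,u,v,z in[("bar tip",535,373,.097),("keeper a",476,308,.121),("kb",486,330,.095),("kc",494,347,.095),("tin",506,257,.032),("bottle",320,424,.105),("vee",405,350,.08)]:
    p=onz(c,u*s,v*s,z); q=cl[int(v*s),int(u*s)]; print(n,p.round(3),f(p),"depth",q.round(3),f(q))
F=np.einsum('ji,hwj->hwi',R,cl[...,:2]-O)
m=(F[...,1]<-.05)&(F[...,1]>-.15)&(cl[...,2]>.06)&(cl[...,2]<.15)&(F[...,0]>-.07)&(F[...,0]<.09)
for y in np.arange(-.145,-.05,.01):
    k=m&(abs(F[...,1]-y)<.005)
    if k.sum(): print(round(y,3),[(round(a*1000),round(b*1000)) for a,b in sorted(zip(F[...,0][k],cl[...,2][k]))][::2])
crop=img[150:290,190:370]; cv2.imwrite("pics/crop1.png",cv2.resize(crop,(770,600),interpolation=cv2.INTER_CUBIC)[...,::-1])
E
```

```text
plane check 0.012
plane check 0.099
min 76
grip 287.8828828828829 255.64864864864865 [  7   6  19  11 111] [0.3957 0.2182 0.099 ] fix [-0.0933 -0.0093] depth [0.397  0.22   0.0977] expected [0.3915 0.2104]
bar tip [0.432 0.1   0.097] [-0.1022 -0.1328] depth [0.435 0.08  0.001] [-0.1069 -0.152 ]
keeper a [0.52  0.184 0.121] [ 0.0097 -0.0866] depth [0.526 0.18  0.075] [ 0.0137 -0.0922]
kb [0.492 0.167 0.095] [-0.0223 -0.092 ] depth [0.492 0.168 0.098] [-0.0219 -0.0916]
kc [0.468 0.156 0.095] [-0.0483 -0.0935] depth [0.471 0.15  0.052] [-0.0482 -0.0999]
tin [0.609 0.127 0.032] [ 0.0724 -0.1723] depth [0.61  0.129 0.034] [ 0.0739 -0.1704]
bottle [0.361 0.395 0.105] [-0.0609  0.1684] depth [0.36  0.401 0.082] [-0.06    0.1736]
vee [0.464 0.28  0.08 ] [-0.007   0.0237] depth [0.465 0.281 0.068] [-0.0062  0.024 ]
-0.105 [(-47, 69), (-46, 73), (-44, 67), (-43, 70), (-41, 71), (-39, 71), (-37, 73), (-36, 75), (-34, 73), (-33, 93), (-31, 95), (-29, 98), (-28, 98), (-27, 99), (-25, 94), (-24, 95), (-22, 94), (-21, 95), (-19, 74), (-17, 74), (-15, 71), (-14, 72), (-12, 72), (-10, 72), (-9, 73), 
[... 927 characters left out ...]
-40, 69), (-38, 70), (-37, 65), (-36, 73), (-35, 70), (-34, 72), (-33, 71), (-32, 96), (-32, 95), (-31, 96), (-30, 94), (-30, 93), (-28, 76), (-28, 98), (-27, 61), (-27, 82), (-25, 69), (-25, 88), (-24, 98), (-23, 94), (-22, 94), (-21, 76), (-20, 70), (-19, 73), (-18, 70), (-17, 73), (-16, 72), (-14, 73), (-13, 66), (-12, 72), (-11, 73), (-10, 75), (-9, 72), (-8, 73), (-8, 103), (-7, 79), (-7, 100), (-7, 122), (-6, 91), (-6, 121), (-4, 77), (-4, 100), (-4, 119), (-3, 61), (-3, 81), (-2, 121), (-1, 123), (-1, 91), (0, 121), (1, 95), (1, 71), (2, 123), (3, 72), (4, 65), (6, 72), (7, 68), (8, 72), (9, 72), (10, 73), (11, 73), (12, 72), (13, 72), (14, 72), (16, 71), (16, 64), (18, 72), (19, 68)]
```

View pics/crop1.png

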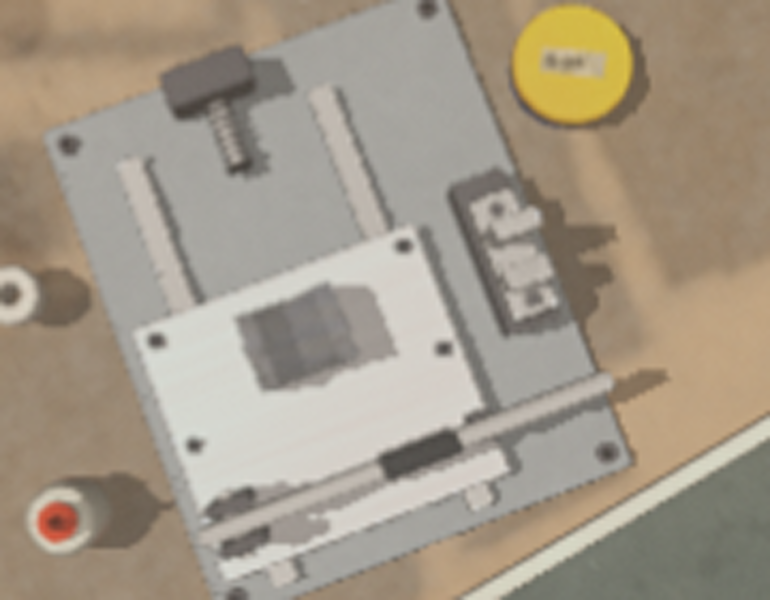

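The crop shows the bar level with its black grip at about (420,452), and the keeper lip, notch and cheek around (530,300), (520,265) and (515,225). Depth puts the notch about 79 mm ahead of the bar. Next I move above the grip on an outward arc.

```bash
cat >> m.py <<'E'
from scipy.spatial.transform import Rotation as Rn
def tool():
    o=bot.get_obs(); q=np.array(o["tool_rot"]); return np.array(o["eef_pos"]),Rn.from_quat(q[[1,2,3,0]]).as_matrix(),o
def go(*pts):
    p,T,o=tool()
    for x in pts: print("shift cm",(T.T@(np.array(x)-p)*100).round(2))
    a=np.arctan2(T[1,0],T[0,0]); print("yaw",a,"spin options",[(round(-(t-a),3)) for t in (yaw+np.pi/2,yaw-np.pi/2)])
E
python3 - <<'E'
from m import *
go([.42,-.45,.25],[.55,-.25,.25],[.52,0,.25],[.3935,.2143,.22])
# triangulate the grip: scene view
c=cam("scene"); g=cv2.cvtColor(c["pixels"],cv2.COLOR_RGB2GRAY); cl=cloud(c)
F=np.einsum('ji,hwj->hwi',R,cl[...,:2]-O)
m=(abs(F[...,0]+.097)<.025)&(cl[...,2]>.065)&(cl[...,2]<.11)&(abs(F[...,1])<.2)
v,u=np.nonzero(m); print(len(u),u.min(),u.max(),v.min(),v.max())
top=m&(cl[...,2]>.095)&(g<100); print("scene grip top pts",F[top].mean(0),F[top].min(0),F[top].max(0),top.sum())
b=m&(cl[...,2]>.085); 
for y in np.arange(-.12,.11,.02):
    k=b&(abs(F[...,1]-y)<.008); print(round(y,2),k.sum(),F[k].mean(0).round(4) if k.any() else '',cl[k][:,2].mean().round(4) if k.any() else '')
E
```

```text
shift cm [ 23.24 -10.47  -1.92]
shift cm [ 42.51 -24.53  -1.91]
shift cm [ 48.6  -48.96  -1.88]
shift cm [ 44.4  -73.49   1.15]
yaw 0.36377708521105473 spin options [np.float64(-1.58), np.float64(1.562)]
646 306 330 171 250
scene grip top pts [-0.09459691  0.03864927] [-0.10788828 -0.02662423] [-0.08095531  0.10399897] 149
-0.12 2 [-0.0922 -0.113 ] 0.0987
-0.1 21 [-0.0936 -0.0991] 0.0985
-0.08 19 [-0.0937 -0.0795] 0.0989
-0.06 20 [-0.0935 -0.0601] 0.098
-0.04 20 [-0.0937 -0.0404] 0.0984
-0.02 36 [-0.0934 -0.0197] 0.1001
0.0 34 [-0.0937  0.001 ] 0.1001
0.02 28 [-0.0931  0.0196] 0.0978
0.04 29 [-0.0934  0.0403] 0.0977
0.06 30 [-0.0933  0.0605] 0.0981
0.08 59 [-0.0938  0.0814] 0.0982
0.1 127 [-0.094   0.0996] 0.0947
```

```bash
python3 -m jog '[[4,-2,-0.5,-0.08],[8,-4,-1,-0.16],[12,-6,-1.5,-0.24],[16,-8,-2,-0.32],[20,-10,-2,-0.4],[23,-12,-2,-0.48],[27,-14,-2,-0.56],[30,-16,-2,-0.64],[33,-18.5,-2,-0.72],[36,-21,-2,-0.8],[39,-24,-2,-0.88],[41.5,-27,-2,-0.96],[43,-30.5,-2,-1.04],[44,-34,-2,-1.12],[45,-37.5,-2,-1.2],[46,-41,-2,-1.28],[47,-45,-2,-1.36],[48,-49,-2,-1.44],[48,-49,-2,-1.5],[48,-49,-2,-1.58]]' -0.2 25; python3 - <<'E'
from m import *
p,T,o=tool(); print(np.round(o["q"],3),p,o["gripper_width"]); go([*w(-.0935,-.0095),.20])
E
```

```text
t: 1.92
eef_pos: [0.514, 0.0013, 0.2517]
tool_rot: [0.0, 0.56, 0.829, 0.0]
contact_force: [0.2, -0.7, -0.3]
gripper_width: 0.599
grasp_force: 0.0
[ 0.372  0.241 -0.575  1.881  0.149  1.061  0.119] [0.51402661 0.00127618 0.25168858] 0.5985796321212582
shift cm [24.52 -2.92  5.17]
yaw 1.9528588302138488 spin options [np.float64(0.01), np.float64(3.151)]
```

```bash
python3 -m jog '[[4,-0.5,0,0.01],[8,-1,0,0.01],[12,-1.5,0,0.01],[16,-2,1,0.01],[20,-2.5,2,0.01],[24.5,-2.9,4,0.01],[24.5,-2.9,5,0.01],[24.5,-2.9,5,0.01],[24.5,-2.9,5,0.01]]'; python3 - <<'E'
from m import *
p,T,o=tool(); print(np.round(o["q"],3),p); go([*w(-.0935,-.0095),.07])
c=cam("wrist"); cl=cloud(c); cv2.imwrite("pics/wrist1.png",c["pixels"][...,::-1]); np.savez("wr.npz",cl=cl,px=c["pixels"])
F=np.einsum('ji,hwj->hwi',R,cl[...,:2]-O); z=cl[...,2]
b=(z>.09)&(z<.115)&(abs(F[...,0]+.095)<.03)
for y in np.arange(-.12,.11,.01):
    k=b&(abs(F[...,1]-y)<.004)
    if k.sum()>3: print(round(y,2),k.sum(),F[k][:,0].min().round(4),F[k][:,0].max().round(4),z[k].mean().round(4))
E
```

```text
t: 2.67
eef_pos: [0.3978, 0.2152, 0.201]
tool_rot: [-0.0, 0.567, 0.823, -0.001]
contact_force: [-0.1, -0.2, -0.5]
gripper_width: 0.603
grasp_force: 0.0
[ 0.03   0.219 -0.739  2.059  0.184  0.929 -0.444] [0.39779857 0.21518488 0.20101541]
shift cm [ 0.34 -0.09 13.1 ]
yaw 1.9350709989659505 spin options [np.float64(-0.008), np.float64(3.133)]
-0.11 64 -0.0973 -0.0883 0.0974
-0.1 68 -0.0972 -0.0883 0.0975
-0.09 74 -0.0971 -0.0882 0.0973
-0.08 70 -0.0969 -0.0882 0.0977
-0.07 76 -0.0968 -0.0882 0.0977
-0.06 75 -0.0967 -0.0881 0.0977
-0.05 81 -0.0975 -0.0881 0.0976
-0.04 92 -0.0974 -0.0881 0.0975
-0.03 95 -0.099 -0.0862 0.0988
-0.02 133 -0.0989 -0.0862 0.0995
-0.01 130 -0.0987 -0.0862 0.0995
-0.0 135 -0.0995 -0.0862 0.0995
0.01 132 -0.0994 -0.086 0.0983
0.02 102 -0.0975 -0.0879 0.0975
0.03 119 -0.0974 -0.0878 0.0975
0.04 120 -0.0973 -0.0878 0.0973
0.05 120 -0.0971 -0.0877 0.0974
0.06 120 -0.097 -0.0877 0.0973
0.07 120 -0.0969 -0.0877 0.0973
0.08 326 -0.1066 -0.0785 0.0975
0.09 410 -0.1101 -0.075 0.0969
0.1 292 -0.107 -0.0778 0.0974
```

View pics/wrist1.png

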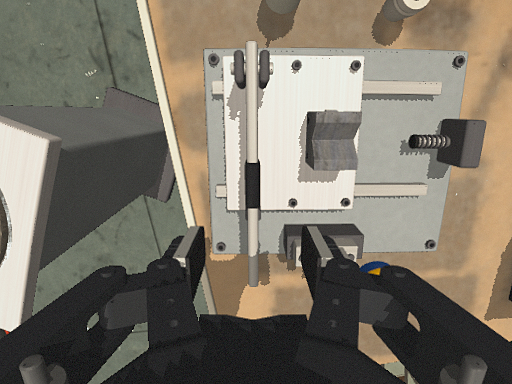

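The wrist view shows the black grip at about (252,185), under and ahead of the open fingers. Its top is at 99.5 mm and it is 13 mm thick, which matches. I go down and pinch.

```bash
python3 -m jog '[[0.3,0,3,-0.008],[0.3,0,6,-0.008],[0.3,0,9,-0.008],[0.3,0,11,-0.008],[0.3,0,12,-0.008],[0.3,0,13,-0.008],[0.3,0,13.4,-0.008],[0.3,0,13.4,-0.008],[0.3,0,13.4,-0.008]]' && python3 -m jog '[[0,0,0,0],[0,0,0,0],[0,0,0,0],[0,0,0,0],[0,0,0,0],[0,0,0,0],[0,0,0,0],[0,0,0,0],[0,0,0,0],[0,0,0,0]]' 1 30; python3 -c "
from m import *
p,T,o=tool();print(p,f(p));go(p)"
```

```text
t: 3.47
eef_pos: [0.3979, 0.2185, 0.0681]
tool_rot: [0.0, 0.565, 0.825, 0.001]
contact_force: [-0.6, -0.0, 0.6]
gripper_width: 0.599
grasp_force: 0.0
t: 4.3
eef_pos: [0.3975, 0.2184, 0.0679]
tool_rot: [0.0, 0.565, 0.825, 0.0]
contact_force: [-1.4, -0.5, 6.6]
gripper_width: 0.159
grasp_force: 34.4
[0.3974594  0.21839782 0.06786553] [-0.0916 -0.0097]
shift cm [0. 0. 0.]
yaw 1.9418241652961192 spin options [np.float64(-0.001), np.float64(3.14)]
```

```bash
python3 -m jog '[[0.01,0,-0.4,0],[0.03,0,-0.8,0],[0.07,0,-1.2,0],[0.12,0,-1.55,0],[0.17,0,-1.85,0],[0.17,0,-1.85,0],[0.17,0,-1.85,0],[0.17,0,-1.85,0]]'; python3 - <<'E'
from m import *
p,T,o=tool(); print(p,f(p))
c=cam("top"); cl=cloud(c); F=np.einsum('ji,hwj->hwi',R,cl[...,:2]-O); z=cl[...,2]
b=(z>.085)&(z<.16)&(abs(F[...,0]+.0926)<.012)&(F[...,1]<-.06)&(F[...,1]>-.125)
print(b.sum(),"angle",np.arctan(np.polyfit(F[b][:,1],z[b],1)),"x",F[b][:,0].mean(), "z at keeper",np.polyval(np.polyfit(F[b][:,1],z[b],1),-.09) if b.sum()>3 else '')
E
```

```text
t: 4.97
eef_pos: [0.3961, 0.22, 0.0858]
tool_rot: [-0.0, 0.564, 0.825, -0.0]
contact_force: [-2.6, 0.6, -4.2]
gripper_width: 0.161
grasp_force: 32.2
[0.39609873 0.21996477 0.08580049] [-0.0923 -0.0078]
2 angle [1.49599818 1.00878331] x -0.0885018269647134 z at keeper
```

```bash
cat >> m.py <<'E'
def bar(q,n="scene"):
    c=cam(n); cl=cloud(c); F=np.einsum('ji,hwj->hwi',R,cl[...,:2]-O); z=cl[...,2]
    b=(z>.08)&(z<.17)&(abs(F[...,0]+.0926-q)<.008)&(F[...,1]<-.055)&(F[...,1]>-.125)
    if b.sum()<5: print("few",b.sum()); return
    ys=F[b][:,1];zs=z[b]; t=[(zs[abs(ys-y)<.006].max() if (abs(ys-y)<.006).any() else np.nan) for y in np.arange(-.115,-.06,.01)]
    print(b.sum(),"top z at y -115..-65:",np.round(t,4),"x",F[b][:,0].min().round(4),F[b][:,0].max().round(4))
    return c
E
python3 - <<'E'
from m import *
bar(0)
E
python3 -m jog '[[0,0.4,0,0],[0,1,0,0],[0,1.7,0,0],[0,2.4,0,0],[0,3.1,0,0],[0,3.8,0,0],[0,4.4,0,0],[0,5.0,0,0],[0,5.5,0,0],[0,5.9,0,0],[0,6.2,0,0],[0,6.4,0,0],[0,6.4,0,0],[0,6.4,0,0]]'; python3 - <<'E'
from m import *
p,T,o=tool(); print(p,f(p)); c=bar(f(p)[0]+.0923); cv2.imwrite("pics/s2.png",cv2.resize(c["pixels"][120:300,230:400],(640,600))[...,::-1]) if c else 0
E
```

```text
few 0
t: 6.23
eef_pos: [0.4565, 0.2435, 0.0859]
tool_rot: [0.0, 0.564, 0.825, 0.001]
contact_force: [-1.1, 6.3, -5.3]
gripper_width: 0.156
grasp_force: 32.0
[0.45647027 0.24350551 0.08592775] [-0.0275 -0.0078]
few 0
```

```bash
python3 - <<'E'
from m import *
c=cam("scene"); cv2.imwrite("pics/s2.png",cv2.resize(c["pixels"][130:290,190:400],(787,600),interpolation=cv2.INTER_CUBIC)[...,::-1])
E
```

```text
(no output)
```

View pics/s2.png

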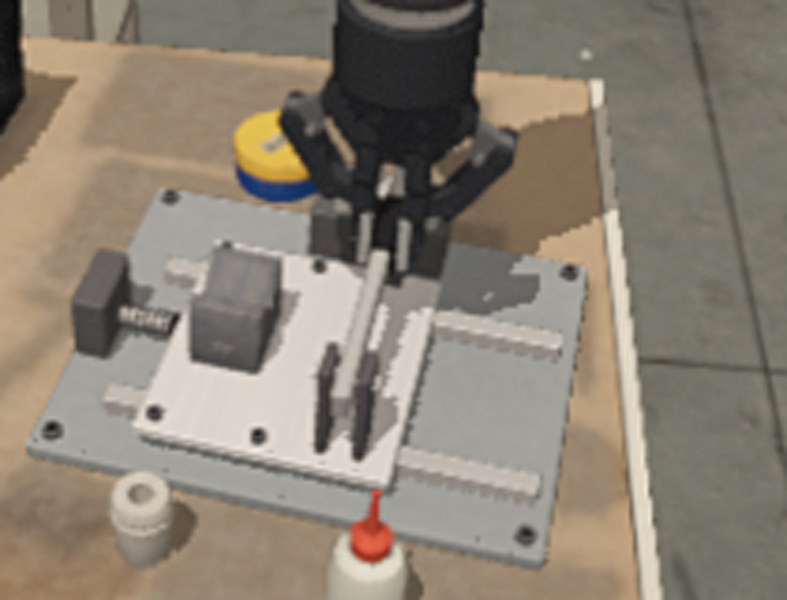

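The scene view shows the shuttle run in with the bar lifted in the gripper near (380,250), vee block at (235,305) and the loose things undisturbed. Now I approach the cheek, checking the angle on the inner part of the bar.

```bash
cat > st.py <<'E'
from m import *
p,T,o=tool(); F=np.array(o["contact_force"]); g=R.T@F[:2]; print("fix pos",f(p),p[2].round(4),"Ffix",g.round(2),F[2].round(2),"gw",round(o["gripper_width"],3))
E
cat > ang.py <<'E'
from m import *
c=cam("scene"); cl=cloud(c); F=np.einsum('ji,hwj->hwi',R,cl[...,:2]-O); z=cl[...,2]; p,_,_=tool(); x0=f(p)[0]
b=(z>.08)&(z<.14)&(abs(F[...,0]-x0)<.004)&(F[...,1]>.02)&(F[...,1]<.07)
for t in range(3):
    k=np.polyfit(F[b][:,1],z[b],1); r=z[b]-np.polyval(k,F[b][:,1]); i=np.argwhere(b)[r<-.003]; b[i[:,0],i[:,1]]=False
print("bar angle",-np.arctan(k[0]),b.sum(),"x",F[b][:,0].mean())
E
python3 st.py; python3 ang.py; python3 -m jog '[[0,0.3,0,0],[0,0.6,0,0],[0,0.9,0,0],[0,1.1,0,0],[0,1.1,0,0],[0,1.1,0,0]]' >/dev/null; python3 st.py
python3 -m jog '[[0,0.05,0,0],[0,0.1,0,0],[0,0.1,0,0]]' >/dev/null; python3 st.py
python3 -m jog '[[0,0.05,0,0],[0,0.05,0,0]]' >/dev/null; python3 st.py
```

```text
fix pos [-0.0276 -0.0079] 0.0859 Ffix [1.19 5.14] -6.71 gw 0.162
bar angle 0.17921941912112732 67 x -0.02820960237143777
fix pos [-0.0176 -0.0079] 0.0857 Ffix [-2.82  4.61] -5.15 gw 0.162
fix pos [-0.0173 -0.008 ] 0.0856 Ffix [-4.95  3.94] -1.92 gw 0.157
fix pos [-0.0169 -0.0079] 0.0856 Ffix [-4.73  4.83] -1.92 gw 0.161
```

```bash
for i in 1; do python3 -m jog '[[0,0.05,0,0],[0,0.1,0,0],[0,0.1,0,0]]' >/dev/null; python3 st.py
python3 -m jog '[[0,0.05,0,0],[0,0.05,0,0],[0,0.05,0,0]]' >/dev/null; python3 st.py
python3 -m jog '[[0,0.05,0,0],[0,0.05,0,0],[0,0.05,0,0]]' >/dev/null; python3 st.py; python3 -m jog '[[0,0.05,0,0],[0,0.05,0,0],[0,0.05,0,0]]' >/dev/null; python3 st.py; done
```

```text
fix pos [-0.0159 -0.008 ] 0.0856 Ffix [-4.44  4.98] -2.94 gw 0.161
fix pos [-0.0155 -0.008 ] 0.0856 Ffix [-5.08  4.55] -2.42 gw 0.163
fix pos [-0.015  -0.0079] 0.0855 Ffix [-5.24  3.93] -1.52 gw 0.157
fix pos [-0.0146 -0.008 ] 0.0855 Ffix [-5.42  3.85] -2.13 gw 0.161
```

```bash
python3 -m jog '[[0,0.05,0,0],[0,0.05,0,0],[0,0.05,0,0]]' >/dev/null; python3 st.py
python3 -m jog '[[0,0.05,0,0],[0,0.05,0,0],[0,0.05,0,0]]' >/dev/null; python3 st.py; python3 -m jog '[[0,0.05,0,0],[0,0.05,0,0],[0,0.05,0,0]]' >/dev/null; python3 st.py
```

```text
fix pos [-0.0141 -0.0079] 0.0856 Ffix [-5.04  4.07] -2.88 gw 0.156
fix pos [-0.0136 -0.0079] 0.0856 Ffix [-4.95  4.92] -1.5 gw 0.16
fix pos [-0.0134 -0.0079] 0.0855 Ffix [-6.69  4.24] -1.07 gw 0.161
```

Force is starting to rise at the position expected from the images. Two small steps will confirm it.

```bash
python3 -m jog '[[0,0.05,0,0],[0,0.05,0,0],[0,0.05,0,0]]' >/dev/null; python3 st.py; python3 -m jog '[[0,0.03,0,0],[0,0.03,0,0],[0,0.03,0,0]]' >/dev/null; python3 st.py; python3 ang.py
```

```text
fix pos [-0.0134 -0.008 ] 0.0855 Ffix [-8.42  4.39] -0.44 gw 0.157
fix pos [-0.0134 -0.008 ] 0.0855 Ffix [-9.33  4.76] 1.25 gw 0.157
bar angle 0.18026511615791455 65 x -0.013983661732484866
```

```bash
python3 -m jog '[[0,-0.1,0,0],[0,-0.21,0,0],[0,-0.21,0,0],[0,-0.21,0,0],[0,-0.21,0,0]]' >/dev/null; python3 st.py
```

```text
fix pos [-0.0139 -0.0079] 0.0857 Ffix [-3.68  4.01] -2.26 gw 0.16
```

```bash
python3 -m jog '[[0,-0.05,0,0],[0,-0.1,0,0],[0,-0.1,0,0],[0,-0.1,0,0],[0,-0.1,0,0]]' >/dev/null; python3 st.py
```

```text
fix pos [-0.0147 -0.0079] 0.0857 Ffix [-2.73  5.22] -3.63 gw 0.156
```

```bash
python3 -m jog '[[0,-0.02,0,0],[-0.05,-0.02,0.3,0],[-0.09,-0.02,0.6,0],[-0.11,-0.02,0.75,0],[-0.11,-0.02,0.75,0],[-0.11,-0.02,0.75,0]]' >/dev/null; python3 st.py; python3 ang.py
```

```text
fix pos [-0.0147 -0.0095] 0.0783 Ffix [-4.31  2.76] -1.25 gw 0.157
bar angle 0.11877710325883639 62 x -0.015419852658627376
```

```bash
python3 -m jog '[[-0.03,0,0.3,0],[-0.04,0,0.5,0],[-0.04,0,0.5,0],[-0.04,0,0.5,0]]' >/dev/null; python3 st.py; python3 ang.py
```

```text
fix pos [-0.0146 -0.0102] 0.0732 Ffix [-5.22  1.95] -0.65 gw 0.156
bar angle 0.05404936810058971 54 x -0.015303318372230455
```

```bash
python3 -m jog '[[-0.01,0,0.2,0],[-0.02,0,0.4,0],[-0.02,0,0.5,0],[-0.02,0,0.55,0],[-0.02,0,0.55,0],[-0.02,0,0.55,0]]' >/dev/null; python3 st.py; python3 ang.py
```

```text
fix pos [-0.0136 -0.0105] 0.0686 Ffix [-4.25 -0.23] 5.87 gw 0.159
bar angle 0.007652642283224292 52 x -0.01429262715490831
```

```bash
python3 -m jog '[[0,0,0,0],[0,0,0,0],[0,0,0,0],[0,0,0,0],[0,0,0,0],[0,0,0,0],[0,0,0,0],[0,0,0,0]]' -0.2 && python3 st.py && python3 ang.py && python3 -m jog '[[0,0,-1,0],[0,0,-2.5,0],[0,0,-5,0],[0,0,-8,0],[0,0,-11,0],[0,0,-14,0],[0,0,-14,0]]'; python3 st.py; python3 -m jog '[[-4,0,0,0],[-8,0,0,0],[-12,0,-1,0],[-16,0,-1,0],[-20,0,-1,0],[-24,0,-1,0],[-24,0,-1,0]]'; python3 - <<'E'
from m import *
c=cam("top"); cl=cloud(c); F=np.einsum('ji,hwj->hwi',R,cl[...,:2]-O); z=cl[...,2]
for y in np.arange(-.12,.08,.02):
    b=(abs(F[...,1]-y)<.008)&(z>.06)&(z<.14)&(abs(F[...,0]+.0145)<.0045); print(round(y,2),b.sum(),z[b].mean().round(4) if b.any() else '',F[b][:,0].mean().round(4) if b.any() else '')
cv2.imwrite("pics/top3.png",cv2.resize(c["pixels"][140:300,180:380],(750,600),interpolation=cv2.INTER_CUBIC)[...,::-1])
E
```

```text
t: 12.58
eef_pos: [0.4698, 0.2466, 0.0678]
tool_rot: [0.0, 0.565, 0.825, 0.0]
contact_force: [0.6, -0.6, -0.6]
gripper_width: 0.596
grasp_force: 0.0
fix pos [-0.0139 -0.0099] 0.0678 Ffix [ 0.38 -0.75] -0.64 gw 0.596
bar angle 0.0022846229520991643 33 x -0.01582166473564178
t: 13.22
eef_pos: [0.4723, 0.249, 0.2143]
tool_rot: [0.002, 0.564, 0.825, 0.004]
contact_force: [0.5, 1.0, -0.1]
gripper_width: 0.598
grasp_force: 0.0
fix pos [-0.0107 -0.0084] 0.2143 Ffix [0.85 0.76] -0.07 gw 0.598
t: 13.8
eef_pos: [0.5591, 0.0128, 0.2176]
tool_rot: [0.001, 0.57, 0.822, -0.002]
contact_force: [0.6, -0.5, -0.7]
gripper_width: 0.602
grasp_force: 0.0
-0.12 2 0.0972 -0.015
-0.1 28 0.097 -0.0149
-0.08 26 0.097 -0.0149
-0.06 27 0.0975 -0.0149
-0.04 29 0.0979 -0.0149
-0.02 30 0.0993 -0.0145
0.0 30 0.0994 -0.0145
0.02 28 0.0977 -0.0148
0.04 28 0.0972 -0.0149
0.06 26 0.097 -0.0147
```

View pics/top3.png

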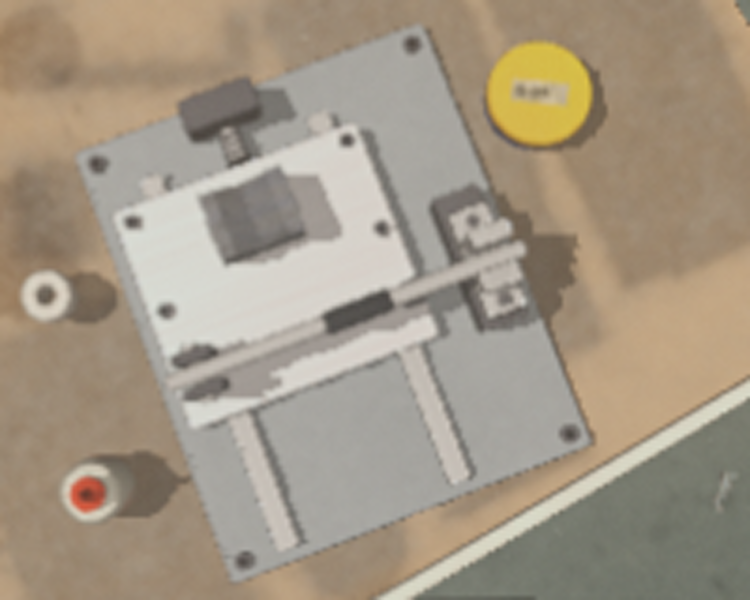

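The top view shows the bar level at z = 97 mm along its whole length. It lies in the notch at about (490,260), between the lip at (505,300) and the cheek at (490,230). The tin (540,93), collet (47,295) and bottle (90,492) look undisturbed, and the gripper is clear.

```bash
python3 -c "
from station import bot
print(bot.hand_in())"
```

```text
the job is handed in; nothing more can be done
None
```

The shuttle is run in and the latch bar lies level, fully down in the keeper's notch; the gripper is clear, the loose things look undisturbed, and the job was handed in at about 14 s.

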